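# Start a self-tapping screw with a socket driver

### The job

Take the stubby socket driver out of its wooden block and set it fully down over the square head of the tall screw that stands in the bracket's empty pilot hole. Press down firmly along the screw and keep pressing all the while you turn it clockwise, so that the screw cuts its first thread and stands about 6 mm deeper than before: turning without that push reams out the hole, leaning on it too hard splits the board. Leave the driver standing upright on the screw head, and do not disturb the other things.

Things in the scene. Friction and masses are not known exactly. Their poses are not given: they have to be found in the camera images.
- driver: Stubby socket driver, loose, 100 mm tall, 0.12 kg, upright in the block. Origin: centre of its lower face; z up, x and y square to the socket's sides. Dark steel socket 25 mm square outside, 26 mm tall, square bore 15.8 mm wide, 15 mm deep, mouth chamfered 2 mm; 15 mm shank; round black handle 33 mm across from 48 to 94 mm up. Let go, it stands on the screw head by itself.
- driver_grip (a point): Point on the driver's axis 75 mm above its lower face, mid handle: grip here across the diameter, in any direction. The hand can be reset for another turn without lifting the driver.
- holder: Fixed wooden block 80 x 80 x 24 mm with a 30 mm square pocket, 16 mm deep, in which the driver stands (its origin 8 mm above the bench). Origin: centre of the underside.
- board: Fixed plywood board 100 (x) x 140 (y) x 18 mm carrying an aluminium angle bracket: foot with its top 22 mm up, upright flange on its +x side, 36 mm from the screw's axis, top 63 mm up. A short screw at (-6, -35) mm is already home, head top 36 mm up: leave it. Origin: centre of the underside.
- screw_head (a point): Centre of the top of the tall screw's square head (14 mm square, 16 mm tall; x, y square to its sides; turns and sinks with the screw). At the start 66 mm up, at (-6, 25) mm in the board's frame. Under it a 20 mm round collar, 2 mm thick, and the shank. With the driver seated, the roof of its bore rests on this face, driver origin 15 mm below this point.
- screw_depth (a joint): How far the screw has gone down into the board, m; 0 at the start, end stop at 0.016. Pushed without turning it does not sink (gives less than 1 mm).
- screw_turn (a joint): Clockwise turn of the screw seen from above, rad; 0 at the start. The thread gives 1.6 mm of depth per rad, but only while it is pushed down with more than 16 N; 19 to 24 N is right. With less it spins in place, lagging its thread; 1 mm of lag spoils the hole, and over 27 N of push (32 N with the side load) the board. Turning takes 0.1 N m, after up to 0.15 rad of play in the socket.
- vial: Bystander: sample vial with black cap, 24 mm across, 54 mm tall. Origin: centre of its foot.
- stopper: Bystander: black tapered rubber stopper, 30 mm across, 24 mm tall. Origin: centre of its foot.
- petri: Bystander: open glass dish, 60 mm across, 16 mm tall. Origin: centre of its foot.
Things that resemble listed ones, but are neither listed nor needed, are in the scene too. Leave any pink, red or turquoise look-alike of the driver alone.

How it is judged:
By the outcome, as a careful person would: the job done as asked, in the order asked, and still so for the second after the job is handed in, with the robot touching nothing.
It also fails if it takes over 67 s, if anything falls off the work surface, if the arm or the gripper's body presses on something with over 40 N, if the wrist force passes 120 N, or if a joint passes its speed limit or range.

### The arm

A 6-joint arm with a two-finger parallel gripper is mounted at the origin on a cart in front of the work surface, level with it; the furniture and walls round the work are solid. World frame = base frame: x ahead of the robot, y to its left, z up, the work surface at z = 0. Lengths are in m, angles in rad, forces in N, time in s.
With the tool pointing down it reaches from about 0.425 to 0.95 m from the base axis. Payload 3.5 kg.
Tool frame: the origin (TCP) lies at the very end of the fingers, on their centre line; the grasp point (between the pads) lies 19 mm behind it; z points along the fingers, y is the line along which they close (so a half turn about z gives the same grasp; the last joint's range is limited). The gripper opens to 85 mm and grips with 20 to 120 N. Pads are 22 mm wide; open, the fingers measure 114 mm over their backs; the gripper's body (76 mm by 85 mm) begins 54 mm behind the grasp point. The pads swing forward as they close: fully open they stand 13 mm farther back than shut.
Start: joints at [1.004, 0.286, 1.577, -0, 1.279, -0.15], TCP at [0.273, 0.617, 0.231] pointing down, gripper open.
Joint ranges: [-2.77, 2.77], [-0.9, 2.22], [0.21, 2.48], [-1.53, 4.67], [0.24, 2.81], [-2.84, 2.84]. Speed limits (rad/s): [2.79, 2.79, 3.14, 3.14, 3.14, 3.14].

### API

Orientations are given as a unit quaternion [x, y, z, w].
In Python, from plant import ctrl gives the robot as it stands.
- The arm moves only by the tool carry_out, never from a script. Its argument "deltas" is one flat list of numbers, 6 for each row, row after row: the shift along the tool's x, y, z in m, then the turn, a rotation vector about the tool's x, y, z in rad. A call has 1 to 5 rows; each row is the pose to reach, as a shift and turn from the pose commanded when the call began, along the tool's axes at that moment; what a row does not reach only later rows make up. A row lasts 1/8 s, in which the tool goes at most 62.5 mm and 10.7 degrees, less where a joint would pass 70% of its speed; a pose out of reach is approached as far as the arm can. A call with a gripper value outside its range is refused whole. "grip" is the opening in per cent of the stroke, from 0 (shut) to 100 (fully open), set as the call begins (left out, the last holds). The fingers move at their own pace and stop on an object; "grip_force" is the grip in N (left out, the last holds). Time passes only in rows, so rows that repeat a pose let the fingers close. It gives the time, the measured TCP pose, the force, the opening and the grip force at its end, in the units of the state.
- ctrl.get_state(): the state, without advancing time (a new reading comes with each control period).
- ctrl.read_camera(name): name is "scene" or "top"; returns (picture, depth): 400x640x3 uint8, red, green, blue; 400x640 float32, m along the optical axis (not along the pixel's ray), 0 where there is no reading.
- ctrl.camera_model(name): a dict with "intrinsics" (3x3 intrinsics, pixels), "extrinsics" (4x4, takes a point from world to camera coordinates). Camera axes: x right, y down, z forward; pixel columns grow to the right and rows downward; lengths in m; the calibration is good to about 2 mm. A picture is of the moment at which its call begins. camera_model takes no time and is no camera call.
- ctrl.sign_off(): hands the job in; it is judged then, once.
Trained networks look in the newest picture that a camera, given by its name, has taken for a name from the list of things; names that differ only in an ending like _2 or _b are one class to them, and where a whole thing is asked for, a point or a joint stands for the part that bears it (a point fixed in the world has none). Each returns a list of dicts, best first, with "score" (0 to 1); they miss things now and then, are a little off and sometimes report something else, mostly with a low value. They report only what shows in the picture. A call takes as long as a camera call. They do not tell look-alikes from the thing itself.
- ctrl.find_in(camera, query): "uv" ([column, row] in pixels, amid what is visible of it).
The state is a dict: "time": time; "qpos": joint angles; "dq": joint speeds; "joint_efforts": joint torques, N m; "eef_pos": TCP position; "tcp_rot": TCP orientation; "contact_force": force on the tool from outside, world axes, zero at the start; "wrist_torque": the same for the moment, N m; "opening": opening from 0.0 (shut) to 1.0 (fully open); "finger_force": force on a finger pad.
Only numpy, scipy, OpenCV 4.12 (cv2) and the standard library are available. Lean on these libraries where they do the work, as an engineer would, in place of code of your own. Each camera call takes 0.05 s, during which the arm holds its last target. There are 200 camera calls.

## Working session

There is one attempt and no reset: what is moved stays moved. The work goes in short steps, Python scripts to look and compute and a tool call to move; the robot and the scene stay as the last step left them, time stands still between calls to the robot, and variables do not carry over. Pictures are saved under pics/ and viewed, at most 10 in all, crops included, and the job is handed in when it is done.

Besides the shell and the picture viewer there is one more tool, called after "Emit:" as name(argument=value, ...) on one line, values as JSON. carry_out: Moves the arm, as the interface text tells. Its arguments: {"type":"object","properties":{"deltas":{"type":"array"},"grip":{"type":"number"},"grip_force":{"type":"number"}},"required":["deltas"]}

```bash
mkdir -p pics; ls; cat > h.py <<'E'
import numpy as np, cv2
from plant import ctrl
def cam(n):
    m=ctrl.camera_model(n); return np.array(m["intrinsics"]),np.array(m["extrinsics"])
def w(n,uv,z):  # camera depth z -> world
    K,E=cam(n); p=np.linalg.inv(K)@np.array([uv[0],uv[1],1.])*z
    return (np.linalg.inv(E)@np.r_[p,1])[:3]
def atz(n,uv,h): # intersect ray with world height
    a=w(n,uv,0.1);b=w(n,uv,1.);return a+(b-a)*(h-a[2])/(b[2]-a[2])
def proj(n,p):
    K,E=cam(n); q=K@(E@np.r_[p,1])[:3]; return q[:2]/q[2]
E
python3 - <<'E'
from h import *
for n in("scene","top"):
    im,d=ctrl.read_camera(n); cv2.imwrite(f"pics/{n}0.png",im[:,:,::-1]); np.save(n+"0.npy",d)
    for q in("driver","holder","board","screw_head","vial","stopper","petri"):
        for r in ctrl.find_in(n,q)[:5]:
            u,v=map(int,r["uv"]); print(n,q,round(r["score"],2),u,v,w(n,r["uv"],d[v,u]).round(3))
s=ctrl.get_state();print(s)
E
```

```text
pics
scene driver 0.86 254 200 [0.355 0.307 0.078]
scene driver 0.86 432 202 [0.571 0.004 0.066]
scene driver 0.85 210 187 [0.338 0.417 0.073]
scene driver 0.66 255 160 [0.476 0.407 0.07 ]
scene driver 0.62 286 175 [0.47  0.312 0.069]
scene holder 0.68 288 190 [0.473 0.31  0.025]
scene board 0.91 402 247 [0.459 0.015 0.02 ]
scene board 0.43 312 232 [0.388 0.185 0.025]
scene vial 0.6 354 186 [0.558 0.183 0.038]
scene petri 0.77 297 258 [0.328 0.181 0.003]
top driver 0.85 227 188 [0.475 0.417 0.098]
top driver 0.83 226 244 [0.346 0.417 0.1  ]
top driver 0.72 398 142 [0.582 0.013 0.097]
top driver 0.49 269 187 [0.474 0.319 0.107]
top driver 0.48 270 239 [0.355 0.317 0.1  ]
top holder 0.69 280 197 [0.462 0.303 0.025]
top holder 0.27 269 186 [0.476 0.319 0.108]
top board 0.72 392 201 [0.449 0.018 0.023]
top board 0.63 387 197 [0.453 0.04  0.066]
top screw_head 0.38 386 197 [0.454 0.041 0.066]
top stopper 0.55 325 222 [0.398 0.19  0.025]
top petri 0.81 335 253 [0.344 0.216 0.933]
{'time': 0.8, 'qpos': array([ 1.00398713e+00,  2.86279058e-01,  1.57665731e+00,  1.80148078e-05,
        1.27860074e+00, -1.50001536e-01]), 'dq': array([ 0.0004226 , -0.00133093,  0.00120552, -0.00034376, -0.00079144,
        0.00088427]), 'joint_efforts': array([ 4.51447258e-04, -4.05908167e+01, -2.92929786e+01, -1.61790683e-05,
        3.91680878e-04, -2.28843014e-06]), 'eef_pos': array([0.27324197, 0.61722811, 0.23136199]), 'tcp_rot': array([2.06901071e-01, 9.78361869e-01, 2.90315119e-05, 1.66374672e-06]), 'contact_force': array([-0.48326087,  0.11284076,  0.02289812]), 'wrist_torque': array([ 0.02145844,  0.01281552, -0.01069842]), 'finger_force': 0.0, 'opening': 1.004770976973048}
```

View pics/scene0.png

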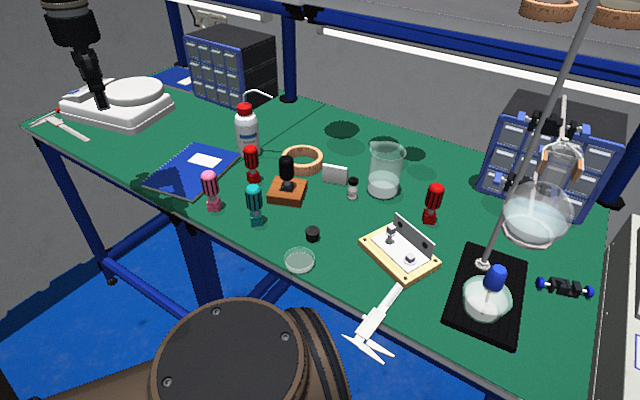

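View pics/top0.png

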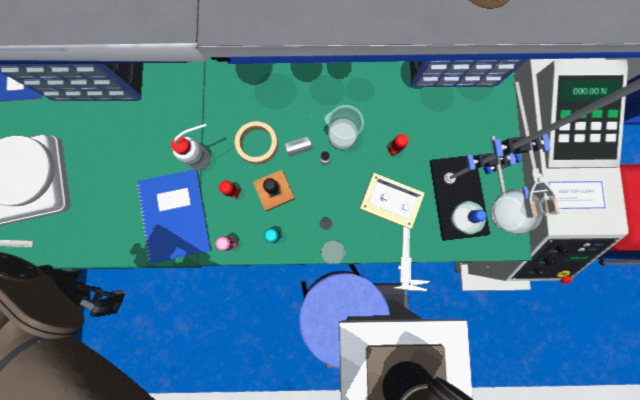

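The black-handled driver in the wooden block is at scene (287,172) and top (270,187). The look-alikes are red at scene (251,163) and (432,203), pink at (210,190) and turquoise at (254,204). They are coloured and stand on the bare bench, so the black one is meant. I'll confirm that in an enlarged crop and measure it.

```bash
cat > m.py <<'E'
from h import *
d=np.load("top0.npy"); im=cv2.imread("pics/top0.png"); sc=cv2.imread("pics/scene0.png")
K,E=cam("top"); v,u=np.mgrid[:400,:640]
C=np.stack([(u-K[0,2])/K[0,0]*d,(v-K[1,2])/K[1,1]*d,d,np.ones_like(d)],-1)
W=(C@np.linalg.inv(E).T)[...,:3]; 
def near(x,y,r,lo,hi): return (np.hypot(W[...,0]-x,W[...,1]-y)<r)&(W[...,2]>lo)&(W[...,2]<hi)
def rect(m):
    p=W[m][:,:2].astype(np.float32); c,s,a=cv2.minAreaRect(p*1000); return len(p),np.round(c,1),np.round(s,1),round(a,1),"med z",np.median(W[m][:,2]).round(4),"mean",p.mean(0).round(4)
print("driver top",rect(near(.474,.317,.03,.095,.12)))
print("holder",rect(near(.466,.305,.065,.015,.032)))
print("board",rect(near(.452,.02,.1,.012,.04)))
print("flange",rect(near(.48,.02,.1,.05,.064)&(W[...,0]>.47)))
print("head",rect(near(.454,.041,.02,.058,.075)))
print("short",rect(near(.454,.0,.045,.031,.045)))
for n,p in(("cam top",np.linalg.inv(cam("top")[1])[:3,3]),("cam scene",np.linalg.inv(cam("scene")[1])[:3,3])):print(n,p.round(3))
print(cam("top")[0][0,0],cam("scene")[0][0,0])
def crop(i,a,b,c,e,f): return cv2.resize(i[b:e,a:c],None,fx=f,fy=f,interpolation=cv2.INTER_CUBIC)
o=np.zeros((600,800,3),np.uint8)
for (x,y),c in (((0,0),crop(sc,250,140,320,215,5)),((400,0),crop(sc,355,210,445,285,4.4)),((0,380),crop(im,245,165,295,210,4.8)),((400,335),crop(im,355,170,430,235,4))):
    c=c[:600-y,:800-x]; o[y:y+c.shape[0],x:x+c.shape[1]]=c
cv2.imwrite("pics/crop.png",o)
E
python3 m.py
```

```text
driver top (160, array([482. , 319.1]), array([32. , 31.3]), 25.9, 'med z', np.float64(0.1063), 'mean', array([0.4815, 0.3188], dtype=float32))
holder (745, array([482.9, 319.3]), array([80.5, 79.9]), 23.1, 'med z', np.float64(0.0235), 'mean', array([0.4785, 0.3159], dtype=float32))
board (1907, array([452.8,  16.3]), array([140.1, 100.8]), 67.5, 'med z', np.float64(0.0201), 'mean', array([0.4485, 0.0186], dtype=float32))
flange (95, array([525.7,  -2.5]), array([85.2, 91.4]), 66.2, 'med z', np.float64(0.0605), 'mean', array([0.5008, 0.0156], dtype=float32))
head (37, array([456.8,  41.9]), array([14. , 13.7]), 68.8, 'med z', np.float64(0.0659), 'mean', array([0.4564, 0.0421], dtype=float32))
short (69, array([455.3,  -0.6]), array([76.9, 43.7]), 66.9, 'med z', np.float64(0.0364), 'mean', array([ 0.4555, -0.0103], dtype=float32))
cam top [0.344 0.216 0.933]
cam scene [-0.092 -0.136  0.589]
361.35616192560093 389.1387230229431
```

View pics/crop.png

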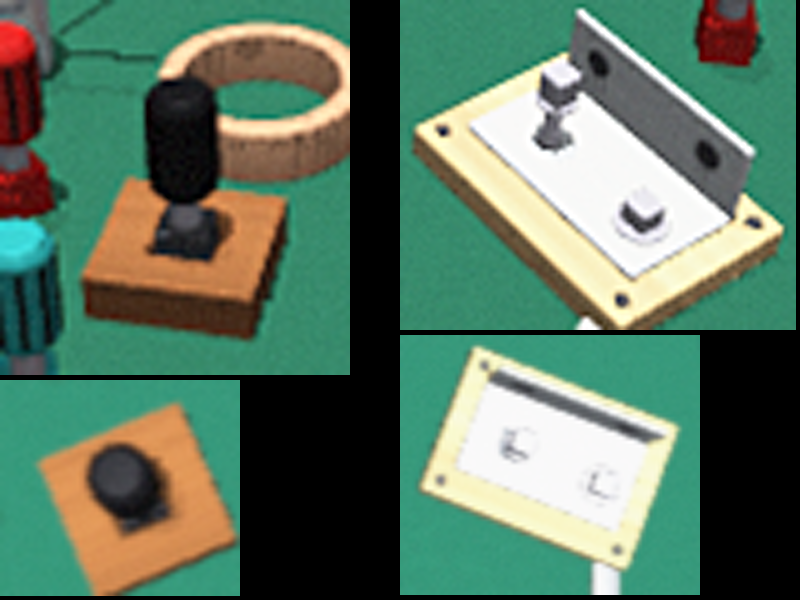

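The crop shows the black-handled driver standing in the wooden block, socket square with the pocket. The tall screw stands at the left of the board, and the short one, already home, is at the right. The measurements agree with each other:
- **Driver:** (0.482, 0.319), pocket yaw 23°.
- **Board:** yaw -22.5°.
- **Screw head:** (0.457, 0.042, 0.066), which matches the given (-6, 25) offset.

I'll grasp with the tool's y axis at yaw 87°. At the screw the wrist then starts near q6 = -126° and has room for the whole turn.

Emit:
carry_out(deltas=[-0.06,-0.036,0,0,0,0,-0.12,-0.072,0,0,0,-0.1,-0.17,-0.1,0,0,0,-0.2,-0.22,-0.13,0,0,0,-0.3,-0.27,-0.162,0.02,0,0,-0.365], grip=65, grip_force=80)

```text
time: 1.42
eef_pos: [0.4538, 0.363, 0.2151]
tcp_rot: [0.025, 1.0, 0.001, 0.002]
contact_force: [0.8, 0.9, 0.3]
opening: 0.652
finger_force: 0.0
```

```bash
cat >> h.py <<'E'
from scipy.spatial.transform import Rotation as Ro
def go(p,yaw=None):
    s=ctrl.get_state(); R=Ro.from_quat(s["tcp_rot"]); M=R.as_matrix()
    print("t",round(s["time"],2),"pos",s["eef_pos"].round(4),"yaw",np.degrees(np.arctan2(M[1,1],M[0,1])).round(2),"zt",M[:,2].round(4),"q",s["qpos"].round(3),"F",s["contact_force"].round(2))
    d=M.T@(np.array(p)-s["eef_pos"]); r=np.zeros(3)
    if yaw is not None:
        a=np.radians(yaw); y=np.array([np.cos(a),np.sin(a),0]); z=np.array([0,0,-1.])
        r=(R.inv()*Ro.from_matrix(np.stack([np.cross(y,z),y,z],1))).as_rotvec()
    print("delta",d.round(4),r.round(4))
E
python3 -c "
from h import *
go([.482,.319,.15],87)"
```

```text
t 1.43 pos [0.4538 0.363  0.2151] yaw 87.16 zt [ 0.0046  0.0025 -1.    ] q [ 0.5    0.092  1.831 -0.     1.213 -1.021] F [0.78 0.92 0.28]
delta [-0.03   -0.0427  0.0651] [0.0027 0.0045 0.0028]
```

Emit:
carry_out(deltas=[-0.0297,-0.039,0.03,0,0,0,-0.0297,-0.039,0.061,0,0,0,-0.0297,-0.039,0.061,0,0,0])

```text
time: 1.8
eef_pos: [0.4778, 0.3221, 0.149]
tcp_rot: [0.027, 1.0, -0.001, -0.003]
contact_force: [0.4, -0.3, -0.0]
opening: 0.651
finger_force: 0.0
```

```bash
python3 -c "
from h import *
go([.482,.319,.064],87)
print(ctrl.get_state()['dq'].round(3))"
```

```text
t 1.8 pos [0.4778 0.3221 0.149 ] yaw 86.95 zt [-0.0058 -0.0025 -1.    ] q [ 0.417  0.156  1.889  0.     1.103 -1.1  ] F [ 0.43 -0.34 -0.  ]
delta [-0.0049 -0.0027  0.085 ] [-0.0028 -0.0057 -0.0008]
[ 0.026 -0.033 -0.057 -0.001  0.013  0.   ]
```

Emit:
carry_out(deltas=[0,0,0.01,0,0,0,0,0,0.045,0,0,0,0,0,0.07,0,0,0,0,0,0.07,0,0,0])

```text
time: 2.3
eef_pos: [0.478, 0.3239, 0.0808]
tcp_rot: [0.025, 1.0, -0.001, -0.001]
contact_force: [-0.4, -0.6, 0.9]
opening: 0.652
finger_force: 0.0
```

```bash
python3 -c "
from h import *
go([.482,.319,.064],87)
print(ctrl.get_state()['dq'].round(3))"
```

```text
t 2.3 pos [0.478  0.3239 0.0808] yaw 87.12 zt [-0.0026 -0.0012 -1.    ] q [ 0.42   0.246  1.923 -0.     0.975 -1.1  ] F [-0.39 -0.6   0.88]
delta [-0.0043 -0.0047  0.0168] [-0.0013 -0.0026  0.002 ]
[-0.001 -0.032 -0.04   0.002  0.008 -0.   ]
```

Emit:
carry_out(deltas=[-0.0043,-0.0045,0.009,0,0,0,-0.0043,-0.0045,0.017,0,0,0,-0.0043,-0.0045,0.017,0,0,0])

```text
time: 2.68
eef_pos: [0.4833, 0.3187, 0.0647]
tcp_rot: [0.026, 1.0, -0.0, -0.0]
contact_force: [-0.2, 1.0, 0.9]
opening: 0.654
finger_force: 0.0
```

```bash
python3 -c "
from h import *
go([.482,.319,.064],87)
print(ctrl.get_state()['dq'].round(3))"
```

```text
t 2.67 pos [0.4833 0.3187 0.0647] yaw 87.02 zt [-5.e-04 -2.e-04 -1.e+00] q [ 0.408  0.272  1.927  0.     0.943 -1.111] F [-0.22  0.99  0.9 ]
delta [0.0013 0.0002 0.0007] [-0.0002 -0.0005  0.0003]
[ 0.001 -0.008 -0.005 -0.001  0.004 -0.   ]
```

Emit:
carry_out(deltas=[0.001,0,0.0005,0,0,0,0.001,0,0.0005,0,0,0,0.001,0,0.0005,0,0,0,0.001,0,0.0005,0,0,0,0.001,0,0.0005,0,0,0], grip=0, grip_force=80)

```text
time: 3.3
eef_pos: [0.4826, 0.319, 0.0649]
tcp_rot: [0.026, 1.0, 0.0, 0.0]
contact_force: [-0.3, -1.0, 4.0]
opening: 0.37
finger_force: 79.1
```

Emit:
carry_out(deltas=[0,0,0,0,0,0,0,0,-0.02,0,0,0,0,0,-0.06,0,0,0,0,0,-0.09,0,0,0,0,0,-0.09,0,0,0])

```text
time: 3.92
eef_pos: [0.4841, 0.3198, 0.158]
tcp_rot: [0.026, 1.0, 0.002, 0.003]
contact_force: [-0.1, 0.5, -0.9]
opening: 0.369
finger_force: 79.4
```

```bash
python3 - <<'E'
from h import *
s=ctrl.get_state(); print(s["opening"],s["finger_force"])
go([.4568,.0418,.19],131.4)
o=np.zeros((520,800,3),np.uint8)
for k,n in enumerate(("scene","top")):
    im,d=ctrl.read_camera(n); p=s["eef_pos"]+[0,0,-.05]; u,v=proj(n,p).astype(int)
    c=im[max(v-32,0):v+33,u-25:u+25,::-1]; c=cv2.resize(c,None,fx=8,fy=8,interpolation=cv2.INTER_CUBIC)[:520,:400]
    o[:c.shape[0],400*k:400*k+c.shape[1]]=c; print(n,u,v)
cv2.imwrite("pics/lift.png",o)
E
```

```text
0.36912832781953814 79.3693116323243
t 3.92 pos [0.4841 0.3198 0.158 ] yaw 87.04 zt [ 0.0062  0.0029 -1.    ] q [ 0.409  0.147  1.881  0.     1.107 -1.11 ] F [-0.1   0.46 -0.93]
delta [ 0.0127 -0.279  -0.033 ] [ 7.000e-04  7.000e-03 -7.743e-01]
scene 286 157
top 269 183
```

View pics/lift.png

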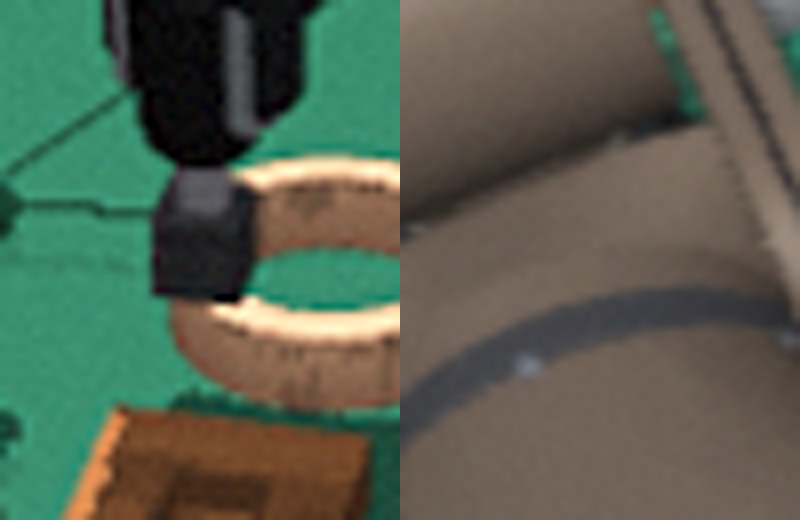

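The driver is out and clear of the block (scene crop, socket at about (200,240)), hanging upright with its sides still square to the pocket. Next I carry it over the screw.

Emit:
carry_out(deltas=[0.001,-0.02,-0.03,0,0,0,0.003,-0.07,-0.033,0,0,-0.15,0.006,-0.12,-0.033,0,0,-0.3,0.008,-0.17,-0.033,0,0,-0.45,0.01,-0.22,-0.033,0,0,-0.6])

```text
time: 4.65
eef_pos: [0.4592, 0.0983, 0.185]
tcp_rot: [-0.273, 0.962, 0.001, -0.002]
contact_force: [0.5, -0.6, -1.1]
opening: 0.372
finger_force: 79.4
```

```bash
python3 -c "
from h import *
go([.4568,.0418,.145],131.4)"
```

```text
t 4.65 pos [0.4592 0.0983 0.185 ] yaw 121.72 zt [-0.0041 -0.     -1.    ] q [-0.006 -0.131  2.109 -0.     1.169 -2.13 ] F [ 0.5  -0.59 -1.09]
delta [ 0.0316 -0.0469  0.04  ] [ 0.0024 -0.0033 -0.169 ]
```

Emit:
carry_out(deltas=[0.016,-0.024,0.01,0,0,-0.08,0.0316,-0.047,0.02,0,0,-0.169,0.0316,-0.047,0.035,0,0,-0.169,0.0316,-0.047,0.035,0,0,-0.169,0.0316,-0.047,0.035,0,0,-0.169])

```text
time: 5.28
eef_pos: [0.4583, 0.044, 0.152]
tcp_rot: [-0.351, 0.936, 0.0, -0.0]
contact_force: [0.0, -0.4, -1.2]
opening: 0.372
finger_force: 79.4
```

```bash
python3 - <<'E'
from h import *
go([.4568,.0418,.145],131.4)
s=ctrl.get_state(); print(s["dq"].round(3))
im,d=ctrl.read_camera("scene"); cv2.imwrite("pics/hover_full.png",im[:,:,::-1]); np.save("hover.npy",d)
u,v=proj("scene",[.4568,.0418,.085]).astype(int); print(u,v)
c=cv2.resize(im[v-30:v+30,u-40:u+40,::-1],None,fx=10,fy=10,interpolation=cv2.INTER_CUBIC); cv2.imwrite("pics/hover.png",c)
E
```

```text
t 5.28 pos [0.4583 0.044  0.152 ] yaw 131.13 zt [-1.e-03  4.e-04 -1.e+00] q [-0.125 -0.115  2.159  0.     1.099 -2.414] F [ 0.   -0.4  -1.22]
delta [ 0.0026 -0.0007  0.007 ] [ 0.0009 -0.0005 -0.0047]
[ 0.001 -0.01  -0.016 -0.002 -0.002 -0.004]
393 219
```

View pics/hover.png

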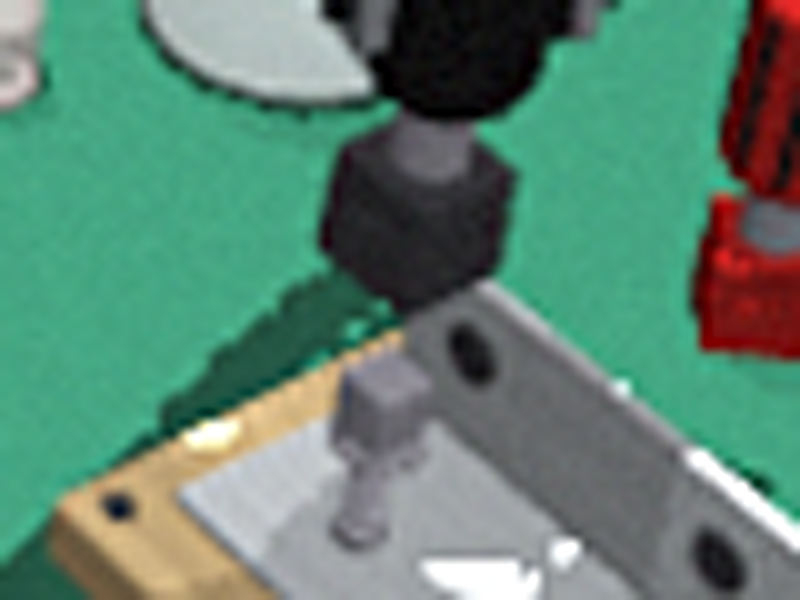

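```bash
python3 - <<'E'
from h import *
u0,v0=393-40,219-30
def sq(c,w,yaw,z):
    for k in (0,1,2,3):
        a=np.radians(yaw+45+90*k); p=[c[0]+w/2**.5*np.cos(a),c[1]+w/2**.5*np.sin(a),z]
        q=(proj("scene",p)+.5-[u0,v0])*10; print((q.round(0)),end=" ")
    print()
for y in (60,67.5,75): print("socket",y); sq((.4583,.044),.025,y,.096)
print("socket top");sq((.4583,.044),.025,67.5,.122)
for y in (60,67.5,75): print("head",y); sq((.4568,.0418),.014,y,.066)
E
```

```text
socket 60
[324. 236.] [398. 315.] [507. 277.] [430. 199.] 
socket 67.5
[322. 243.] [411. 317.] [508. 269.] [419. 197.] 
socket 75
[322. 251.] [423. 318.] [507. 261.] [407. 196.] 
socket top
[339. 140.] [430. 213.] [529. 165.] [438.  94.] 
head 60
[351. 367.] [391. 412.] [451. 390.] [409. 346.] 
head 67.5
[350. 372.] [398. 413.] [451. 386.] [403. 345.] 
head 75
[350. 376.] [405. 414.] [451. 381.] [396. 344.]
```

```bash
python3 - <<'E'
import cv2
im=cv2.imread("pics/hover_full.png")
a=cv2.resize(im[196:224,380:408],None,fx=20,fy=20,interpolation=cv2.INTER_CUBIC)
b=cv2.resize(im[218:246,378:398],None,fx=20,fy=20,interpolation=cv2.INTER_CUBIC)
import numpy as np
o=np.zeros((560,800,3),'u1');o[:,:400]=a[:,:400];o[:,400:]=b
o[:,:400]=np.clip(o[:,:400].astype(float)*2,0,255)
cv2.imwrite("pics/z.png",o)
E
```

```text
(no output)
```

View pics/z.png

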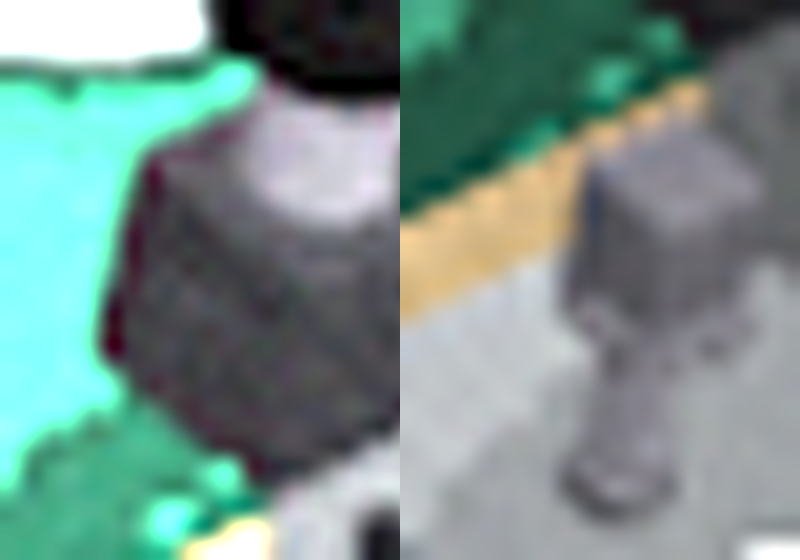

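The picture shows the socket above the head, a little to its right. Socket bottom corners are at crop (325,248), (408,305) and (495,270), and the head top is centred at (388,376). Both yaws agree within about 2°, so I shift about 2 mm and descend.

Emit:
carry_out(deltas=[0.0018,0,0.01,0,0,-0.005,0.0018,0,0.02,0,0,-0.005,0.0018,0,0.026,0,0,-0.005,0.0018,0,0.026,0,0,-0.005,0.0018,0,0.026,0,0,-0.005])

```text
time: 5.95
eef_pos: [0.4574, 0.0419, 0.1266]
tcp_rot: [-0.353, 0.936, -0.0, 0.0]
contact_force: [-0.6, -0.2, 0.2]
opening: 0.367
finger_force: 79.4
```

```bash
python3 -c "
from h import *
go([.4570,.0428,.107],131.4)"
```

```text
t 5.95 pos [0.4574 0.0419 0.1266] yaw 131.37 zt [ 4.e-04 -0.e+00 -1.e+00] q [-0.13  -0.082  2.18   0.     1.043 -2.423] F [-0.55 -0.16  0.18]
delta [-0.0003  0.0009  0.0196] [-0.0003  0.0003 -0.0005]
```

Emit:
carry_out(deltas=[-0.0002,0.0006,0.003,0,0,0,-0.0002,0.0006,0.006,0,0,0,-0.0002,0.0006,0.008,0,0,0,-0.0002,0.0006,0.008,0,0,0])

```text
time: 6.45
eef_pos: [0.4569, 0.0427, 0.1182]
tcp_rot: [-0.353, 0.936, 0.0, 0.0]
contact_force: [1.1, 0.7, -1.1]
opening: 0.368
finger_force: 79.5
```

Emit:
carry_out(deltas=[0,0,0.003,0,0,0,0,0,0.006,0,0,0,0,0,0.008,0,0,0,0,0,0.008,0,0,0])

```text
time: 6.95
eef_pos: [0.4569, 0.0427, 0.1101]
tcp_rot: [-0.353, 0.936, 0.0, 0.0]
contact_force: [1.3, 1.3, -3.0]
opening: 0.371
finger_force: 79.5
```

Emit:
carry_out(deltas=[0,0,0.001,0,0,0,0,0,0.002,0,0,0,0,0,0.0025,0,0,0,0,0,0.0025,0,0,0])

```text
time: 7.45
eef_pos: [0.457, 0.0426, 0.108]
tcp_rot: [-0.353, 0.936, -0.0, 0.0]
contact_force: [0.9, 2.0, -0.2]
opening: 0.37
finger_force: 79.6
```

Emit:
carry_out(deltas=[0,0,0.0005,0,0,0,0,0,0.001,0,0,0,0,0,0.001,0,0,0])

```text
time: 7.82
eef_pos: [0.4573, 0.0426, 0.1077]
tcp_rot: [-0.353, 0.936, -0.0, 0.0]
contact_force: [-1.2, 3.0, 5.4]
opening: 0.368
finger_force: 80.3
```

Emit:
carry_out(deltas=[0,-0.0003,0.0005,0,0,0,0,-0.0003,0.0005,0,0,0])

```text
time: 8.07
eef_pos: [0.4575, 0.0425, 0.1077]
tcp_rot: [-0.353, 0.936, 0.0, 0.0]
contact_force: [-2.6, 2.0, 7.9]
opening: 0.367
finger_force: 80.7
```

```bash
python3 -c "
from h import *
go([.4570,.0428,.107],131.4)
print(ctrl.get_state()['wrist_torque'].round(2))"
```

```text
t 8.07 pos [0.4575 0.0425 0.1077] yaw 131.38 zt [ 1.e-04  4.e-04 -1.e+00] q [-1.290e-01 -5.200e-02  2.192e+00  1.000e-03  1.002e+00 -2.422e+00] F [-2.55  2.03  7.95]
delta [0.0002 0.0005 0.0007] [ 0.0003  0.0003 -0.0004]
[ 0.6   0.46 -0.08]
```

Emit:
carry_out(deltas=[0,0,0.001,0,0,0,0,0,0.001,0,0,0,0,0,0.001,0,0,0])

```text
time: 8.45
eef_pos: [0.4577, 0.0425, 0.1076]
tcp_rot: [-0.353, 0.935, 0.0, 0.0]
contact_force: [-4.0, 3.0, 11.9]
opening: 0.37
finger_force: 81.4
```

Emit:
carry_out(deltas=[0.0006,0,0.001,0,0,0,0.0006,0,0.0018,0,0,0,0.0006,0,0.0018,0,0,0,0.0006,0,0.0018,0,0,0])

```text
time: 8.95
eef_pos: [0.458, 0.0424, 0.1073]
tcp_rot: [-0.353, 0.936, 0.0, 0.001]
contact_force: [-5.8, 5.0, 18.4]
opening: 0.37
finger_force: 82.4
```

Emit:
carry_out(deltas=[0,0.0012,0.0004,0,0,0,0,0.0012,0.0004,0,0,0,0,0.0012,0.0004,0,0,0])

```text
time: 9.32
eef_pos: [0.4578, 0.0427, 0.1073]
tcp_rot: [-0.353, 0.935, -0.001, 0.001]
contact_force: [-5.7, 2.5, 19.3]
opening: 0.371
finger_force: 82.2
```

```bash
python3 -c "
from h import *
go([.4570,.0428,.107],131.4)
print(ctrl.get_state()['wrist_torque'].round(2))"
```

```text
t 9.32 pos [0.4578 0.0427 0.1073] yaw 131.4 zt [ 2.9e-03 -5.0e-04 -1.0e+00] q [-0.128 -0.052  2.193 -0.     0.998 -2.421] F [-5.7   2.45 19.31]
delta [0.0006 0.0006 0.0003] [-0.0023  0.0018 -0.    ]
[ 0.5   1.01 -0.02]
```

Emit:
carry_out(deltas=[0,0,0.0001,0,0,0.05,0,0,0.0002,0,0,0.1,0,0,0.0003,0,0,0.15,0,0,0.0004,0,0,0.2])

```text
time: 9.82
eef_pos: [0.458, 0.0424, 0.1071]
tcp_rot: [-0.258, 0.966, -0.001, 0.001]
contact_force: [-4.1, 2.4, 19.6]
opening: 0.369
finger_force: 82.0
```

Emit:
carry_out(deltas=[0,0,0.0002,0,0,0.12,0,0,0.0004,0,0,0.24,0,0,0.0006,0,0,0.36,0,0,0.0008,0,0,0.48,0,0,0.001,0,0,0.6])

```text
time: 10.45
eef_pos: [0.4577, 0.0418, 0.1061]
tcp_rot: [0.04, 0.999, -0.002, 0.001]
contact_force: [-6.4, -0.1, 20.8]
opening: 0.369
finger_force: 81.8
```

```bash
python3 -c "
from h import *
go([.4570,.0428,.107],131.4)
print(ctrl.get_state()['wrist_torque'].round(2))"
```

```text
t 10.45 pos [0.4577 0.0418 0.1061] yaw 85.43 zt [ 0.0018 -0.0031 -1.    ] q [-0.129 -0.05   2.193 -0.003  0.996 -1.618] F [-6.39 -0.14 20.81]
delta [ 0.0008  0.001  -0.0009] [-3.600e-03  8.000e-04 -8.023e-01]
[-0.05  1.4   0.14]
```

Emit:
carry_out(deltas=[0.0002,0,0.0002,0,0,0.13,0.0004,0,0.0004,0,0,0.26,0.0006,0,0.0006,0,0,0.39,0.0006,0,0.0008,0,0,0.52,0.0006,0,0.001,0,0,0.65])

```text
time: 11.08
eef_pos: [0.4564, 0.0417, 0.1051]
tcp_rot: [0.357, 0.934, -0.002, 0.0]
contact_force: [-8.1, -0.7, 22.9]
opening: 0.373
finger_force: 81.4
```

Emit:
carry_out(deltas=[0,0,0.0002,0,0,0.12,0,0,0.0004,0,0,0.24,0,0,0.0006,0,0,0.36])

```text
time: 11.45
eef_pos: [0.4557, 0.0419, 0.1044]
tcp_rot: [0.518, 0.855, -0.002, -0.0]
contact_force: [-9.3, -0.3, 24.6]
opening: 0.368
finger_force: 81.4
```

```bash
python3 -c "
from h import *
go([.4570,.0428,.107],131.4)
print(ctrl.get_state()['wrist_torque'].round(2))"
```

```text
t 11.45 pos [0.4557 0.0419 0.1044] yaw 27.57 zt [-0.0026 -0.0027 -1.    ] q [-0.129 -0.049  2.196 -0.004  0.997 -0.608] F [-9.3  -0.27 24.55]
delta [ 0.0002  0.0015 -0.0026] [-0.0036 -0.0024 -1.8122]
[0.04 2.17 0.08]
```

Push has crept up to 24.6 N, so I ease off and relieve the side load before turning further.

Emit:
carry_out(deltas=[0.0007,-0.0013,-0.0009,0,0,0,0.0007,-0.0013,-0.0009,0,0,0,0.0007,-0.0013,-0.0009,0,0,0])

```text
time: 11.82
eef_pos: [0.4552, 0.0421, 0.1045]
tcp_rot: [0.517, 0.856, -0.001, 0.001]
contact_force: [-4.6, -0.5, 16.1]
opening: 0.369
finger_force: 80.8
```

Emit:
carry_out(deltas=[0,-0.0005,0.0006,0,0,0,0,-0.0005,0.0006,0,0,0,0,-0.0005,0.0006,0,0,0])

```text
time: 12.2
eef_pos: [0.4552, 0.0419, 0.1045]
tcp_rot: [0.517, 0.856, -0.0, 0.002]
contact_force: [-5.2, 0.7, 19.5]
opening: 0.368
finger_force: 81.1
```

Emit:
carry_out(deltas=[0,0,0.0002,0,0,0.12,0,0,0.0004,0,0,0.24,0,-0.0002,0.0006,0,0,0.36,0,-0.0004,0.00075,0,0,0.48])

```text
time: 12.7
eef_pos: [0.4546, 0.0423, 0.1039]
tcp_rot: [0.707, 0.707, 0.0, 0.001]
contact_force: [-5.8, 3.3, 20.6]
opening: 0.371
finger_force: 81.2
```

```bash
python3 -c "
from h import *
go([.4570,.0428,.107],0)
print(ctrl.get_state()['wrist_torque'].round(2))"
```

```text
t 12.7 pos [0.4546 0.0423 0.1039] yaw -0.0 zt [ 1.4e-03 -5.0e-04 -1.0e+00] q [-0.13  -0.054  2.201 -0.     0.992 -0.13 ] F [-5.77  3.3  20.58]
delta [ 0.0005  0.0024 -0.0031] [ 0.0014  0.0005 -0.0001]
[0.6  1.32 0.09]
```

Emit:
carry_out(deltas=[0.0002,-0.0002,0.0002,0,0,0.12,0.0004,-0.0004,0.0004,0,0,0.24,0.0004,-0.0006,0.0006,0,0,0.36,0.0004,-0.0006,0.0008,0,0,0.48])

```text
time: 13.2
eef_pos: [0.4542, 0.0432, 0.1031]
tcp_rot: [0.855, 0.519, 0.001, 0.0]
contact_force: [-5.9, 4.2, 19.6]
opening: 0.365
finger_force: 81.0
```

```bash
python3 -c "
from h import *
go([.4570,.0428,.107],0)
print(ctrl.get_state()['wrist_torque'].round(2))"
```

```text
t 13.2 pos [0.4542 0.0432 0.1031] yaw -27.53 zt [ 1.9e-03  8.0e-04 -1.0e+00] q [-1.290e-01 -5.400e-02  2.203e+00  1.000e-03  9.910e-01  3.510e-01] F [-5.92  4.22 19.6 ]
delta [ 0.001   0.0027 -0.0039] [ 0.0017 -0.0012 -0.4805]
[0.97 1.24 0.09]
```

Emit:
carry_out(deltas=[0.0001,-0.0002,0.0002,0,0,0.12,0.0002,-0.0003,0.0004,0,0,0.24,0.0002,-0.0004,0.0006,0,0,0.36,0.0002,-0.0005,0.0008,0,0,0.48])

```text
time: 13.7
eef_pos: [0.4542, 0.0441, 0.1024]
tcp_rot: [0.954, 0.3, 0.002, -0.0]
contact_force: [-4.5, 6.4, 20.3]
opening: 0.367
finger_force: 80.9
```

```bash
python3 -c "
from h import *
go([.4570,.0428,.107],0)
print(ctrl.get_state()['wrist_torque'].round(2))"
```

```text
t 13.7 pos [0.4542 0.0441 0.1024] yaw -55.07 zt [ 0.0033  0.002  -1.    ] q [-0.128 -0.053  2.204  0.003  0.988  0.832] F [-4.52  6.36 20.27]
delta [ 0.0016  0.0026 -0.0046] [ 0.002  -0.0034 -0.9612]
[1.29 1.05 0.08]
```

Emit:
carry_out(deltas=[0.0001,-0.0003,0.0002,0,0,0.12,0.0002,-0.0005,0.0004,0,0,0.24,0.0002,-0.0007,0.0006,0,0,0.36,0.0002,-0.0008,0.0008,0,0,0.48])

```text
time: 14.2
eef_pos: [0.4546, 0.0448, 0.1017]
tcp_rot: [0.998, 0.065, 0.003, -0.001]
contact_force: [-2.8, 6.6, 17.9]
opening: 0.372
finger_force: 80.7
```

```bash
python3 -c "
from h import *
go([.4570,.0428,.107],0)
print(ctrl.get_state()['wrist_torque'].round(2))"
```

```text
t 14.2 pos [0.4546 0.0448 0.1017] yaw -82.58 zt [ 0.0056  0.0021 -1.    ] q [-0.126 -0.052  2.204  0.003  0.984  1.314] F [-2.78  6.57 17.94]
delta [ 0.0021  0.0023 -0.0053] [ 0.0031 -0.0057 -1.4414]
[1.35 0.52 0.1 ]
```

Emit:
carry_out(deltas=[0,-0.0003,0.0005,0,0,0.02,0,-0.0003,0.0007,0,0,0.1,0,-0.0003,0.0008,0,0,0.18])

```text
time: 14.58
eef_pos: [0.455, 0.0451, 0.1013]
tcp_rot: [1.0, -0.025, 0.003, -0.001]
contact_force: [-3.1, 6.0, 20.0]
opening: 0.366
finger_force: 80.9
```

```bash
python3 -c "
from h import *
go([.4570,.0428,.107],0)
print(ctrl.get_state()['wrist_torque'].round(2))"
```

```text
t 14.57 pos [0.455  0.0451 0.1013] yaw -92.82 zt [ 0.0065  0.0019 -1.    ] q [-0.125 -0.051  2.204  0.003  0.982  1.493] F [-3.13  6.03 19.97]
delta [ 0.0021  0.0022 -0.0056] [ 0.0035 -0.0067 -1.6201]
[1.33 0.64 0.13]
```

Sunk about 6.0 mm. Next I unload and release.

Emit:
carry_out(deltas=[-0.0003,-0.0006,-0.0015,0,0,0,-0.0006,-0.001,-0.003,0,0,0,-0.0006,-0.001,-0.0037,0,0,0,-0.0006,-0.001,-0.0037,0,0,0])

```text
time: 15.08
eef_pos: [0.4535, 0.0454, 0.1016]
tcp_rot: [1.0, -0.023, 0.003, -0.0]
contact_force: [4.0, 3.8, 3.3]
opening: 0.367
finger_force: 79.5
```

```bash
python3 -c "
from h import *
go([.4570,.0428,.107],0)
print(ctrl.get_state()['wrist_torque'].round(2))"
```

```text
t 15.07 pos [0.4535 0.0454 0.1016] yaw -92.67 zt [ 6.6e-03  2.0e-04 -1.0e+00] q [-1.240e-01 -5.500e-02  2.207e+00  1.000e-03  9.830e-01  1.493e+00] F [3.98 3.82 3.3 ]
delta [ 0.0036  0.0024 -0.0054] [ 0.0049 -0.0055 -1.6175]
[ 0.76 -1.01  0.03]
```

Emit:
carry_out(deltas=[0.0007,-0.0007,-0.0004,0,0,0,0.0007,-0.0007,-0.0004,0,0,0], grip_force=20)

```text
time: 15.32
eef_pos: [0.4535, 0.0457, 0.1016]
tcp_rot: [1.0, -0.023, 0.002, 0.0]
contact_force: [5.8, 1.5, 4.0]
opening: 0.368
finger_force: 79.7
```

Emit:
carry_out(deltas=[0,0,0,0,0,0,0,0,0,0,0,0,0,0,0,0,0,0,0,0,0,0,0,0], grip=65)

```text
time: 15.82
eef_pos: [0.4512, 0.0461, 0.1001]
tcp_rot: [1.0, -0.023, -0.001, 0.0]
contact_force: [-0.2, -0.1, -0.8]
opening: 0.655
finger_force: 0.0
```

Emit:
carry_out(deltas=[0,0,-0.02,0,0,0,0,0,-0.05,0,0,0,0,0,-0.09,0,0,0,0,0,-0.13,0,0,0,0,0,-0.14,0,0,0])

```text
time: 16.45
eef_pos: [0.4532, 0.0459, 0.2437]
tcp_rot: [1.0, -0.023, 0.003, 0.0]
contact_force: [-0.0, 0.2, -0.9]
opening: 0.649
finger_force: 0.0
```

```bash
python3 - <<'E'
from h import *
go([.457,.3,.25],0)
o=np.zeros((600,800,3),np.uint8)
im,d=ctrl.read_camera("scene"); c=cv2.resize(im[150:290,320:460,::-1],None,fx=4,fy=4,interpolation=cv2.INTER_CUBIC); o[:560,:400]=c[:,80:480]
u,v=proj("scene",[.4568,.0418,.15]).astype(int);print(u,v)
t,e=ctrl.read_camera("top"); c=cv2.resize(t[:,:,::-1],None,fx=.62,fy=.62); o[:c.shape[0],400:400+c.shape[1]]=c
cv2.imwrite("pics/end.png",o)
E
```

```text
t 16.45 pos [0.4532 0.0459 0.2437] yaw -92.64 zt [ 5.4e-03 -8.0e-04 -1.0e+00] q [-0.122 -0.231  2.083 -0.     1.284  1.495] F [-0.05  0.18 -0.88]
delta [-0.0079 -0.254  -0.0064] [ 0.0048 -0.0037 -1.6169]
398 192
```

View pics/end.png

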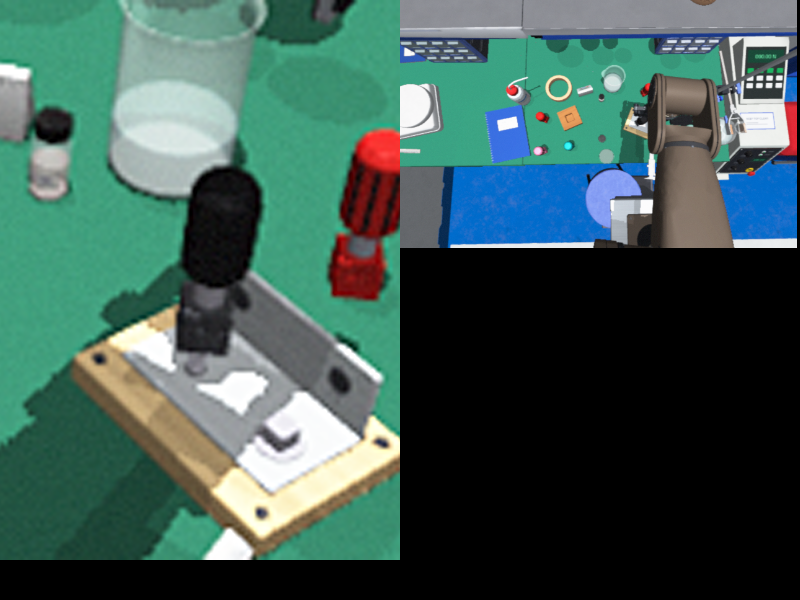

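The picture shows the driver standing on the screw head with its handle at (222,225). It is free of the gripper, and the other things are where they were. One check of its height before handing in.

```bash
python3 - <<'E'
from h import *
def top(d,c,r=.03):
    K,E=cam("scene"); v,u=np.mgrid[:400,:640]
    C=np.stack([(u-K[0,2])/K[0,0]*d,(v-K[1,2])/K[1,1]*d,d,np.ones_like(d)],-1); W=(C@np.linalg.inv(E).T)[...,:3]
    m=(np.hypot(W[...,0]-c[0],W[...,1]-c[1])<r)&(d>0)&(W[...,2]<.2)&(W[...,2]>.07); p=W[m]
    z=np.sort(p[:,2])[-12:]; lo=p[(p[:,2]<.1)].mean(0); hi=p[(p[:,2]>.11)&(p[:,2]<.135)].mean(0)
    return z.round(4),lo.round(4),hi.round(4)
d=ctrl.read_camera("scene")[1]
print(top(d,(.4568,.0418)))
print(top(np.load("scene0.npy"),(.482,.319))[0],"(expected .108)")
E
```

```text
(array([0.1462, 0.1463, 0.1464, 0.1465, 0.1465, 0.1465, 0.1466, 0.1466,
       0.1469, 0.147 , 0.1471, 0.1472]), array([0.4499, 0.0415, 0.0808]), array([0.4448, 0.0402, 0.1226]))
[0.1094 0.1096 0.1097 0.1099 0.1099 0.1099 0.1101 0.1103 0.1103 0.1104
 0.1106 0.1109] (expected .108)
```

```bash
python3 -c "
from h import *
print(ctrl.sign_off())"
```

```text
the job is handed in; nothing more can be done
None
```

The job is handed in: the screw stands about 6 mm deeper (by tool travel and the driver's height), the driver is on its head free of the gripper with perhaps a slight lean, and nothing else looks disturbed. The push while turning read about 18–21 N for most of the turn, but rose once to 24.6 N before I eased it off.

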